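# Show the bench camera which stones go into the ring

## Robot

A 6-joint arm with a two-finger parallel gripper is mounted at the origin on the work surface. World frame = base frame: x ahead of the robot, y to its left, z up, the work surface at z = 0. Lengths are in mm, angles in degrees, forces in N, time in s.
With the tool pointing down it reaches from about 325 to 750 mm from the base axis. Payload 7.6 kg.
Tool frame: the origin (TCP) lies at the very end of the fingers, on their centre line; the grasp point (between the pads) lies 19 mm behind it; z points along the fingers, y is the line along which they close (so a half turn about z gives the same grasp; the last joint's range is limited). The gripper opens to 85 mm and grips with 20 to 120 N. Pads are 22 mm wide; open, the fingers measure 114 mm over their backs; the gripper's body (76 mm by 85 mm) begins 54 mm behind the grasp point. The pads swing forward as they close: fully open they stand 13 mm farther back than shut.
Start: joints at [59.341, 2.991, 80.254, -0, 96.75, -4.028], TCP at [235.317, 469.333, 210.223] pointing down, gripper open.
Joint ranges: [-166.34, 166.34], [-52.06, 124.39], [6.96, 135.62], [-60.46, 240.46], [14.63, 156.25], [-167.68, 167.68]. Speed limits (degrees/s): [147.25, 147.25, 172.46, 180, 180, 180].

## Interface

Orientations are given as a 3x3 rotation matrix whose columns are the frame's x, y, z axes.
In Python, from rig import r, optics, nets gives the robot as it stands. The module is installed in compiled form; this text tells all that it offers.
- The arm moves only by the tool drive_tool, never from a script. Its argument "targets" is a list that holds one entry, the list of rows, each a list of 5 numbers: the shift along the tool's x, y, z each as a share of 80 mm, from -1 to 1, then the turn about the tool's z as a share of pi rad, from -1 to 1, then the closure in counts, from 0 (fully open) to 255 (shut). A call has 1 to 8 rows; each row is the pose to reach, as a shift and turn from the pose commanded when the call began, along the tool's axes at that moment, turning the shorter way round; what a row does not reach only later rows make up. A row lasts 1/10 s, in which the tool goes at most 50 mm and 8.59 degrees, less where a joint would pass 70% of its speed; a pose out of reach is approached as far as the arm can. A call with a number of a shift or a turn outside -1 to 1 is refused whole. A call with a gripper value outside its range is refused whole. The fingers move at their own pace and stop on an object; "squeeze" is the grip in N (left out, the last holds). Time passes only in rows, so rows that repeat a pose let the fingers close. It gives the time, the measured TCP pose, the force, the opening and the grip force at its end, in the units of the state.
- r.read_state(): the state, without advancing time (a new reading comes with each control period).
- optics.grab_frame(name): name is "side" or "top"; returns a dict with "pixels" (420x560x3 uint8, red, green, blue), "z_map" (420x560 float32, mm along the optical axis (not along the pixel's ray), 0 where there is no reading), "fovy" (degrees; the focal length in pixels is half the picture's height over the tangent of half this angle, whatever the lens; pixels are square), "cx", "cy" (the principal point, pixels), "distortion" ([k1, k2, p1, p2, k3] as OpenCV has them; the pictures are not rectified), "T" (4x4, takes a point from camera to world coordinates). Camera axes: x right, y down, z forward; pixel columns grow to the right and rows downward; lengths in mm; the calibration is good to about 2 mm. A picture is of the moment at which its call begins.
- r.hand_in(): hands the job in; it is judged then, once.
Trained networks look in the newest picture that a camera, given by its name, has taken for a name from the list of things; names that differ only in an ending like _2 or _b are one class to them, and where a whole thing is asked for, a point or a joint stands for the part that bears it (a point fixed in the world has none). Each returns a list of dicts, best first, with "p" (0 to 1); they miss things now and then, are a little off and sometimes report something else, mostly with a low value. They report only what shows in the picture. A call takes as long as a camera call. They do not tell look-alikes from the thing itself.
- nets.look_for(name, camera): "rect" ([left, top, right, bottom] in pixels, round what is visible of it).
The state is a dict: "time_s": time; "joint_pos": joint angles; "joint_vel": joint speeds; "joint_efforts": joint torques, N m; "ee_pos": TCP position; "eef_rot": TCP orientation; "wrist_force": force on the tool from outside, world axes, zero at the start; "torque": the same for the moment, N m; "finger_gap": opening from 0.0 (shut) to 1.0 (fully open); "grip_force": force on a finger pad.
Only numpy, scipy, OpenCV 4.12 (cv2) and the standard library are available. Lean on these libraries where they do the work, as an engineer would, in place of code of your own. Each camera call takes 0.05 s, during which the arm holds its last target. There are 200 camera calls.

## Task

Start the bench recorder by pressing its red button down with a fingertip and letting it go. Then show the camera which stones the ring takes: point closely from above at the middle of the dish of green stones, fingertips about 2 to 3 cm above its rim, and stay there for two seconds, then do the same at the dish of clear stones and finish still pointing there. Touch no dish, lift the hand well clear between places so that the red and blue stones are never pointed at, and leave everything else on the bench as it lies.

Things in the scene. Friction and masses are not known exactly. Their poses are not given: they have to be found in the camera images.
- rec_button_top (a point): Centre of the top of the red round push button (28 mm across) in its black housing on the grey recorder box (110 x 80 x 35 mm, fixed to the bench, turned by up to 0.4 rad). Pressed straight down; nothing else stands higher on the box. The point goes down with the button.
- recorder: The grey recorder box with its button, 110 (along its x) x 80 x 35 mm, fixed; origin under its centre; the button stands 20 mm to -x of the centre.
- rec_button (a joint): Travel of the recorder's button in m: 0 released, 0.006 fully down (5 N); it springs back. It counts as pressed beyond 0.004.
- dish_green_rim (a point): Site at the centre of the mouth of the shallow round black dish holding green stones, level with the rim, 18 mm above the bench (z up). The dish is loose, 66 mm across at the rim, 18 mm tall, 0.12 kg; the heap of stones inside is 46 mm wide and no higher than the rim. All four dishes are alike but for the stones' colour and stand in any order, rims at least 30 mm apart. What the hand points at is what lies below the middle between its two fingertips.
- dish_clear_rim (a point): Site at the centre of the mouth of the shallow round black dish holding clear (colourless, whitish) stones, level with the rim, 18 mm above the bench (z up). The dish is loose, 66 mm across at the rim, 18 mm tall, 0.12 kg; the heap of stones inside is 46 mm wide and no higher than the rim. All four dishes are alike but for the stones' colour and stand in any order, rims at least 30 mm apart. What the hand points at is what lies below the middle between its two fingertips.
- dish_red_rim (a point): Site at the centre of the mouth of the shallow round black dish holding red stones, level with the rim, 18 mm above the bench (z up). The dish is loose, 66 mm across at the rim, 18 mm tall, 0.12 kg; the heap of stones inside is 46 mm wide and no higher than the rim. All four dishes are alike but for the stones' colour and stand in any order, rims at least 30 mm apart. What the hand points at is what lies below the middle between its two fingertips.
- dish_blue_rim (a point): Site at the centre of the mouth of the shallow round black dish holding blue stones, level with the rim, 18 mm above the bench (z up). The dish is loose, 66 mm across at the rim, 18 mm tall, 0.12 kg; the heap of stones inside is 46 mm wide and no higher than the rim. All four dishes are alike but for the stones' colour and stand in any order, rims at least 30 mm apart. What the hand points at is what lies below the middle between its two fingertips.
- dish_green: The black dish of green stones itself; origin at the centre of its underside, z up.
- dish_clear: The black dish of clear stones itself; origin at the centre of its underside, z up.
- dish_red: The black dish of red stones itself; origin at the centre of its underside, z up.
- dish_blue: The black dish of blue stones itself; origin at the centre of its underside, z up.
- ring_clamp: Bystander: the half-set gold ring with green stones on its upright clamp, loose, 72 mm wide round steel foot, 66 mm tall; origin under its centre. Stands to the right of the dishes.
- loupe: Bystander: black eye loupe, a loose drum 38 mm across and 28 mm tall; origin under its centre.
- tweezers: Bystander: steel tweezers lying flat, loose, 130 mm long along their x, 18 mm wide, 6 mm high; origin under the middle.
- graver: Bystander: graver with a dark wooden handle lying flat, loose, about 165 mm long along its x, 22 mm high; origin near the middle, at the bench top.
Not all that is in view belongs to the job. What is shaped like the recorder but purple or turquoise is not meant.

How it is judged:
By the outcome, as a careful person would: the job done as asked, in the order asked, and still so for the second after the job is handed in, with the robot touching nothing.
It also fails if it takes over 48 s, if anything falls off the work surface, if the arm or the gripper's body presses on something with over 40 N, if the wrist force passes 120 N, or if a joint passes its speed limit or range.

## Working session

There is one attempt and no reset: what is moved stays moved. The work goes in short steps, Python scripts to look and compute and a tool call to move; the robot and the scene stay as the last step left them, time stands still between calls to the robot, and variables do not carry over. Pictures are saved under pics/ and viewed, at most 10 in all, crops included, and the job is handed in when it is done.

Besides the shell and the picture viewer there is one more tool, called after "Emit:" in YAML: its name, and indented under it one key for each argument. drive_tool: Moves the arm, as the interface text tells. Its arguments: {"type":"object","properties":{"targets":{"type":"array"},"squeeze":{"type":"number"}},"required":["targets"]}

```bash
mkdir -p pics; cat > h.py <<'E'
import numpy as np, cv2
from rig import r, optics, nets
def K(f):
    fl=210/np.tan(np.radians(f["fovy"])/2)
    return np.array([[fl,0,f["cx"]],[0,fl,f["cy"]],[0,0,1.]])
def ray(f,uv):
    n=cv2.undistortPoints(np.array(uv,float).reshape(-1,1,2),K(f),np.array(f["distortion"],float)).reshape(-1,2)
    return np.c_[n,np.ones(len(n))]
def world(f,uv):  # by depth
    uv=np.array(uv,float).reshape(-1,2); d=ray(f,uv)
    z=np.array([f["z_map"][int(round(v)),int(round(u))] for u,v in uv])
    p=d*z[:,None]; T=np.array(f["T"]); return p@T[:3,:3].T+T[:3,3]
def atz(f,uv,z):
    d=ray(f,uv); T=np.array(f["T"]); w=d@T[:3,:3].T; c=T[:3,3]
    return c+w*((z-c[2])/w[:,2])[:,None]
def save(f,n,s=1): cv2.imwrite("pics/"+n,cv2.resize(f["pixels"][:,:,::-1],None,fx=s,fy=s))
E
python3 - <<'E'
from h import *
np.set_printoptions(precision=1,suppress=True)
for c in ["top","side"]:
    f=optics.grab_frame(c); save(f,c+"1.png",1.4)
    print(c,np.array(f["T"]),f["fovy"])
    for n in ["rec_button_top","recorder","dish_green_rim","dish_clear_rim","dish_red_rim","dish_blue_rim","ring_clamp","loupe","tweezers","graver"]:
        for d in nets.look_for(n,c)[:4]:
            q=d["rect"]; m=[(q[0]+q[2])/2,(q[1]+q[3])/2]
            print(n,round(d["p"],2),np.round(q),world(f,m)[0] if 0<=m[1]<419.4 and 0<=m[0]<559.4 else "")
s=r.read_state(); print(s["eef_rot"],s["ee_pos"],s["time_s"])
E
```

```text
top [[   0.    -1.     0.1  429.6]
 [  -1.    -0.     0.     4. ]
 [  -0.    -0.1   -1.  1051.6]
 [   0.     0.     0.     1. ]] 52.79824543330896
rec_button_top 0.67 [168. 242. 176. 254.] [457.9 281.5  54.2]
rec_button_top 0.49 [105. 253. 113. 264.] [431.5 432.   54.7]
recorder 0.94 [158. 216. 198. 264.] [477.4 273.4  33.1]
recorder 0.84 [ 96. 231. 136. 276.] [443.4 423.7  38. ]
recorder 0.62 [137. 288. 176. 336.] [305.5 318.5  38.7]
dish_green_rim 0.63 [230. 174. 255. 200.] [612.2 121.7   9.5]
dish_clear_rim 0.92 [324. 180. 353. 205.] [ 600.  -117.8    2.3]
dish_clear_rim 0.67 [157. 217. 196. 264.] [474.8 275.2  44.4]
dish_clear_rim 0.39 [227. 176. 255. 201.] [607.9 125.4  13.2]
dish_red_rim 0.91 [279. 225. 303. 257.] [477.7   0.2   6.9]
dish_red_rim 0.17 [171. 138. 187. 159.] [706.4 281.   25.2]
dish_blue_rim 0.68 [380. 206. 407. 235.] [ 530.3 -252.4    9.6]
ring_clamp 0.72 [437. 151. 467. 178.] [ 662.3 -385.9   43.4]
ring_clamp 0.17 [169. 137. 186. 158.] [708.5 284.2  30.1]
loupe 0.76 [169. 140. 186. 158.] [704.4 283.   28.1]
tweezers 0.86 [333. 278. 387. 289.] [ 376.5 -169.2    0.4]
graver 0.58 [256. 134. 321. 137.] [746.4   7.5   0.5]
side [[ -0.9  -0.3   0.4  23. ]
 [ -0.5   0.6  -0.7 921.1]
 [ -0.   -0.8  -0.6 956.7]
 [  0.    0.    0.    1. ]] 46.008932296711954
rec_button_top 0.66 [248. 292. 256. 302.] [451.5 284.9  58.5]
rec_button_top 0.42 [222. 344. 235. 357.] [417.9 435.2  57.6]
recorder 0.83 [216. 276. 273. 327.] [462.5 300.6  50.2]
recorder 0.83 [280. 327. 333. 373.] [276.4 345.4  45.6]
recorder 0.69 [194. 328. 251. 385.] [425.9 445.8  46.4]
dish_green_rim 0.62 [220. 235. 249. 254.] [615.  112.4   7.5]
ring_clamp 0.51 [292. 136. 312. 158.] [ 660.7 -388.    34.3]
loupe 0.55 [156. 265. 173. 281.] [703.7 300.7  25.6]
[[-0.9  0.4  0. ]
 [ 0.4  0.9  0. ]
 [-0.   0.  -1. ]] [235.3 469.3 210.2] 1.1
```

View pics/top1.png

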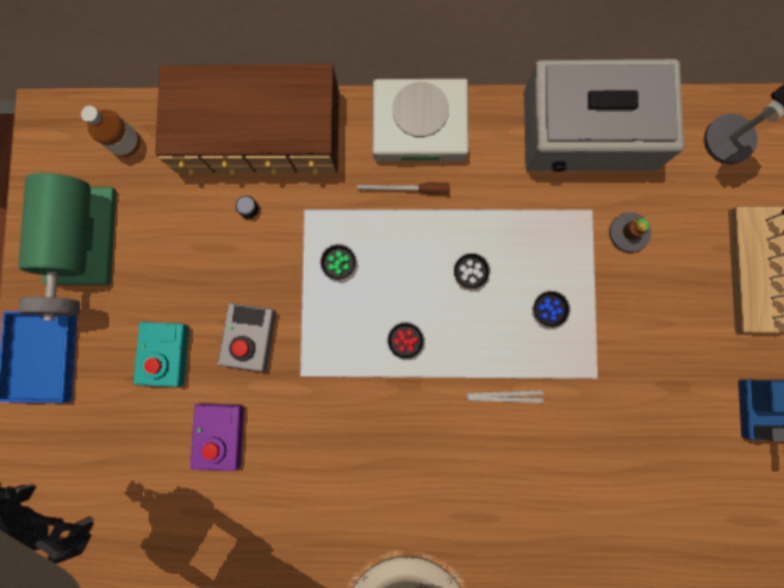

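View pics/side1.png

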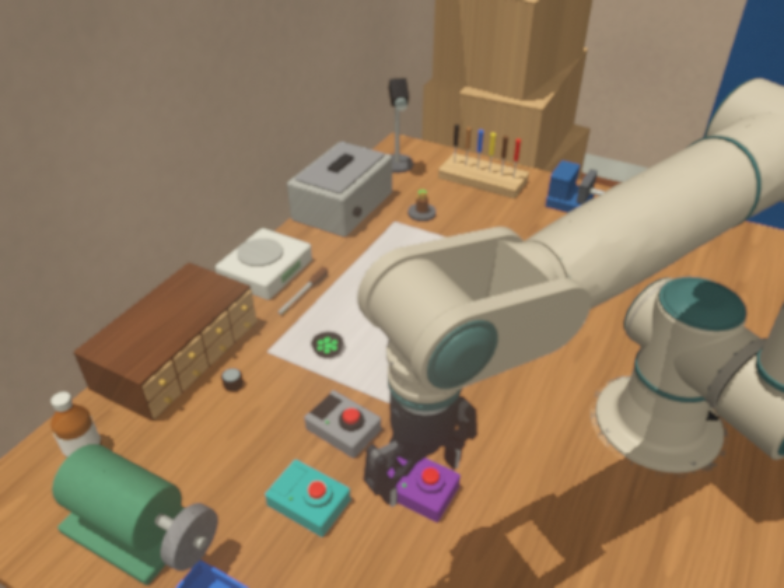

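The top view (1.4x) shows the grey recorder's red button at about (240,348). The dishes are green (338,262), clear (472,271), red (405,341) and blue (551,309). The purple and turquoise boxes are look-alikes, and the side view agrees. Next I'll measure by colour.

```bash
python3 - <<'E'
from h import *
np.set_printoptions(precision=1,suppress=True)
f=optics.grab_frame("top"); hsv=cv2.cvtColor(f["pixels"],cv2.COLOR_RGB2HSV)
def blob(hsv,mask,c,R):
    v,u=np.nonzero(mask); k=np.hypot(u-c[0],v-c[1])<R
    return [u[k].mean(),v[k].mean()],k.sum(),(u[k].min(),u[k].max(),v[k].min(),v[k].max())
red=lambda h:((h[...,0]<6)|(h[...,0]>174))&(h[...,1]>170)&(h[...,2]>90)
b=blob(hsv,red(hsv),(171.6,248.5),13); print("button top",b,world(f,b[0]),atz(f,b[0],52))
v,u=np.nonzero(red(hsv)); k=np.hypot(u-171.6,v-248.5)<13
P=world(f,np.c_[u[k],v[k]]); print("depth z pct",np.percentile(P[:,2],[5,25,50,75,95]),np.median(P,0))
g=optics.grab_frame("side"); h2=cv2.cvtColor(g["pixels"],cv2.COLOR_RGB2HSV)
b=blob(h2,red(h2),(251,297),13); print("button side",b,world(g,b[0]),atz(g,b[0],52))
for n,c in dict(green=(241.5,187),clear=(337,193.5),red=(289.5,243.5),blue=(393.5,221)).items():
    dark=(hsv[...,2]<70); b=blob(hsv,dark,c,19)
    m=np.zeros(dark.shape,np.uint8); v,u=np.nonzero(dark); k=np.hypot(u-c[0],v-c[1])<19
    e=cv2.minEnclosingCircle(np.c_[u[k],v[k]].astype(np.float32))
    print(n,b,e,atz(f,e[0],15),atz(f,b[0],15))
    # rim depth
    P=world(f,np.c_[u[k],v[k]]); print("  z",np.percentile(P[:,2],[10,50,90]))
c=optics  # heights near recorder
P=world(f,[[x,y] for x in range(160,196,7) for y in range(220,262,7)]); print(P[P[:,2]>20])
E
```

```text
button top ([np.float64(171.10714285714286), np.float64(248.28571428571428)], np.int64(112), (np.int64(166), np.int64(177), np.int64(243), np.int64(254))) [[456.6 283.9  54.8]] [[456.7 284.7  52. ]]
depth z pct [51.8 54.7 56.  56.9 58.2] [457.2 283.6  56. ]
button side ([np.float64(250.4126984126984), np.float64(296.58730158730157)], np.int64(63), (np.int64(246), np.int64(255), np.int64(293), np.int64(300))) [[454.2 286.1  58.6]] [[457.4 281.5  52. ]]
green ([np.float64(241.39463601532566), np.float64(186.77777777777777)], np.int64(261), (np.int64(229), np.int64(253), np.int64(175), np.int64(199))) ((241.1875, 187.0), 12.187600135803223) [[611.1 124.4  15. ]] [[611.7 123.9  15. ]]
  z [ 2.8  6.  15.9]
clear ([np.float64(336.75289575289577), np.float64(193.3861003861004)], np.int64(259), (np.int64(325), np.int64(348), np.int64(182), np.int64(205))) ((336.5, 193.5), 12.349188804626465) [[ 595.4 -112.    15. ]] [[ 595.7 -112.6   15. ]]
  z [ 2.5  6.4 15.7]
red ([np.float64(289.46031746031747), np.float64(243.18253968253967)], np.int64(252), (np.int64(277), np.int64(301), np.int64(231), 
[... 313 characters left out ...]
 220.5033721923828), 12.625313758850098) [[ 529.1 -249.5   15. ]] [[ 529.  -250.7   15. ]]
  z [ 2.7  6.7 16.1]
[[491.8 319.1  30.9]
 [474.5 317.   35.7]
 [457.7 316.8  34.3]
 [440.8 316.2  34.2]
 [525.8 302.1  34.4]
 [508.8 301.6  33.9]
 [491.7 301.1  33.4]
 [474.8 300.8  32.5]
 [457.2 293.2  56.7]
 [440.8 295.3  47.5]
 [525.9 284.9  34.4]
 [508.7 283.7  36.5]
 [491.8 283.7  34.4]
 [474.3 279.7  46.8]
 [457.4 276.9  54.9]
 [440.9 277.8  49.8]
 [526.2 268.2  32.5]
 [508.6 266.2  37.9]
 [492.  266.8  33.4]
 [474.9 265.9  35. ]
 [457.7 262.8  45. ]
 [441.2 265.5  32.4]
 [526.5 251.6  29.9]
 [508.9 249.6  36.1]
 [492.2 250.5  30.4]
 [474.9 248.4  36.8]
 [458.2 248.7  33.5]
 [441.3 248.2  33.3]]
```

```bash
cat > plan.py <<'E'
import sys
from h import *
np.set_printoptions(precision=3,suppress=True)
s=r.read_state(); R=np.array(s["eef_rot"]); p=np.array(s["ee_pos"],float)
print("pos",p,"F",s["wrist_force"],"t",s["time_s"],"gap",s["finger_gap"]); print(R)
for a in sys.argv[1:]:
    q=np.array([float(x) for x in a.split(",")]); d=R.T@(q-p)/80
    n=int(np.ceil(abs(d).max()/0.98)); print(a,"calls",n,"each",d/n); p=q
E
python3 plan.py 457,283.5,130 457,283.5,65 457,283.5,200 611,124,200 611,124,43 611,124,200 595.5,-112,200 595.5,-112,43
```

```text
pos [235.32  469.364 210.24 ] F [-0.367  0.607 -0.439] t 1.2 gap 1.0018131528537004
[[-0.894  0.448  0.   ]
 [ 0.448  0.894  0.   ]
 [-0.     0.    -1.   ]]
457,283.5,130 calls 4 each [-0.88  -0.209  0.251]
457,283.5,65 calls 1 each [ 0.    -0.     0.812]
457,283.5,200 calls 2 each [-0.     0.    -0.844]
611,124,200 calls 3 each [-0.871 -0.306 -0.   ]
611,124,43 calls 3 each [ 0.    -0.     0.654]
611,124,200 calls 3 each [-0.     0.    -0.654]
595.5,-112,200 calls 3 each [-0.383 -0.908 -0.   ]
595.5,-112,43 calls 3 each [ 0.    -0.     0.654]
```

Emit:
drive_tool:
  targets:
    - [[-0.3,-0.07,0.08,0,255],[-0.6,-0.14,0.17,0,255],[-0.88,-0.209,0.251,0,255],[-0.88,-0.209,0.251,0,255]]
  squeeze: 20

```text
time_s: 1.6
ee_pos: [292.0, 421.2, 189.1]
eef_rot: [[-0.893, 0.451, -0.001], [0.451, 0.893, -0.002], [-0.0, -0.002, -1.0]]
wrist_force: [-0.0, 0.3, -0.4]
finger_gap: 0.333
grip_force: 0.0
```

Emit:
drive_tool:
  targets:
    - [[-0.3,-0.07,0.08,0,255],[-0.6,-0.14,0.17,0,255],[-0.88,-0.209,0.251,0,255],[-0.88,-0.209,0.251,0,255]]

```text
time_s: 2.0
ee_pos: [347.0, 375.3, 169.3]
eef_rot: [[-0.893, 0.45, -0.001], [0.45, 0.893, -0.001], [0.0, -0.001, -1.0]]
wrist_force: [1.0, -0.0, -0.4]
finger_gap: 0.001
grip_force: 0.0
```

Emit:
drive_tool:
  targets:
    - [[-0.3,-0.07,0.08,0,255],[-0.6,-0.14,0.17,0,255],[-0.88,-0.209,0.251,0,255],[-0.88,-0.209,0.251,0,255]]

```text
time_s: 2.4
ee_pos: [402.1, 329.3, 149.4]
eef_rot: [[-0.893, 0.45, -0.001], [0.45, 0.893, -0.001], [0.0, -0.001, -1.0]]
wrist_force: [0.6, 0.3, -0.0]
finger_gap: -0.001
grip_force: 0.0
```

Emit:
drive_tool:
  targets:
    - [[-0.3,-0.07,0.08,0,255],[-0.6,-0.14,0.17,0,255],[-0.88,-0.209,0.251,0,255],[-0.88,-0.209,0.251,0,255],[-0.88,-0.209,0.251,0,255],[-0.88,-0.209,0.251,0,255]]

```text
time_s: 3.0
ee_pos: [456.3, 284.7, 130.6]
eef_rot: [[-0.895, 0.447, 0.001], [0.447, 0.895, 0.001], [-0.0, 0.001, -1.0]]
wrist_force: [-0.9, 0.1, 0.2]
finger_gap: 0.0
grip_force: 0.0
```

Emit:
drive_tool:
  targets:
    - [[0,0.01,0.3,0,255],[0,0.01,0.6,0,255],[0,0.01,0.8,0,255],[0,0.01,0.85,0,255],[0,0.01,0.85,0,255]]

```text
time_s: 3.5
ee_pos: [456.9, 284.7, 62.1]
eef_rot: [[-0.894, 0.447, -0.0], [0.447, 0.894, 0.0], [0.0, -0.0, -1.0]]
wrist_force: [0.6, -0.4, 0.5]
finger_gap: -0.003
grip_force: 0.0
```

```bash
python3 - <<'E'
from h import *
f=optics.grab_frame("side"); cv2.imwrite("pics/s2.png",cv2.resize(f["pixels"][220:360,180:340,::-1],None,fx=4,fy=4))
E
python3 plan.py
```

```text
pos [457.455 284.801  62.906] F [-0.129 -0.092  0.229] t 3.55 gap 0.0037696866250524364
[[-0.894  0.448  0.001]
 [ 0.448  0.894  0.001]
 [-0.001  0.001 -1.   ]]
```

View pics/s2.png

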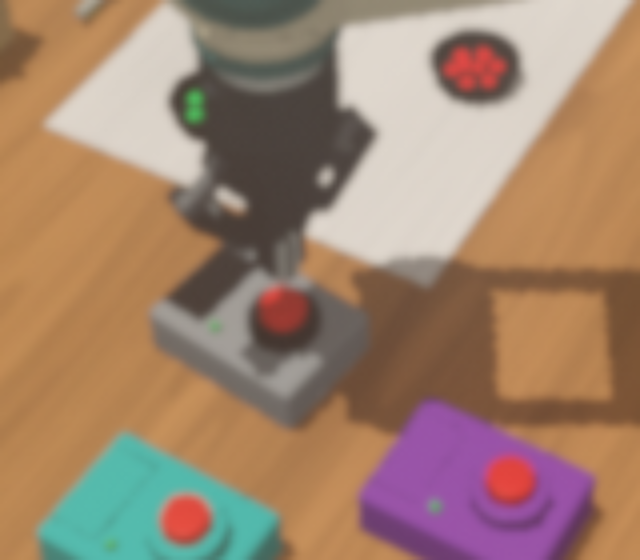

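The closed fingertips hang just above the grey recorder's button: tips at crop (287,270), button at (283,305). I'll lower in small steps and watch the force.

Emit:
drive_tool:
  targets:
    - [[0,0,0.03,0,255],[0,0,0.06,0,255],[0,0,0.08,0,255],[0,0,0.08,0,255]]

```text
time_s: 3.95
ee_pos: [457.4, 284.0, 55.4]
eef_rot: [[-0.894, 0.448, -0.0], [0.448, 0.894, 0.0], [0.0, -0.0, -1.0]]
wrist_force: [-0.5, 1.1, 0.0]
finger_gap: -0.001
grip_force: 0.0
```

Emit:
drive_tool:
  targets:
    - [[0,0,0.025,0,255],[0,0,0.025,0,255],[0,0,0.025,0,255]]

```text
time_s: 4.25
ee_pos: [457.4, 284.0, 53.4]
eef_rot: [[-0.894, 0.448, -0.0], [0.448, 0.894, 0.0], [0.0, 0.0, -1.0]]
wrist_force: [0.7, -0.5, -0.2]
finger_gap: 0.001
grip_force: 0.0
```

Emit:
drive_tool:
  targets:
    - [[0,0,0.025,0,255],[0,0,0.025,0,255],[0,0,0.025,0,255]]

```text
time_s: 4.55
ee_pos: [457.4, 284.0, 51.4]
eef_rot: [[-0.894, 0.448, -0.0], [0.448, 0.894, 0.0], [0.0, -0.0, -1.0]]
wrist_force: [0.6, 0.0, 0.4]
finger_gap: 0.004
grip_force: 0.0
```

Emit:
drive_tool:
  targets:
    - [[0,0,0.025,0,255],[0,0,0.025,0,255],[0,0,0.025,0,255]]

```text
time_s: 4.85
ee_pos: [457.4, 284.1, 49.4]
eef_rot: [[-0.894, 0.448, -0.0], [0.448, 0.894, 0.0], [0.0, -0.0, -1.0]]
wrist_force: [-0.6, -0.4, -0.0]
finger_gap: 0.004
grip_force: 0.0
```

```bash
python3 - <<'E'
from h import *
f=optics.grab_frame("side"); cv2.imwrite("pics/s3.png",cv2.resize(f["pixels"][255:325,205:285,::-1],None,fx=8,fy=8,interpolation=cv2.INTER_CUBIC))
E
python3 plan.py
```

```text
pos [457.418 284.041  49.467] F [-0.294 -0.111  0.25 ] t 4.9 gap 0.005520290598339294
[[-0.894  0.448  0.   ]
 [ 0.448  0.894  0.   ]
 [ 0.     0.    -1.   ]]
```

View pics/s3.png

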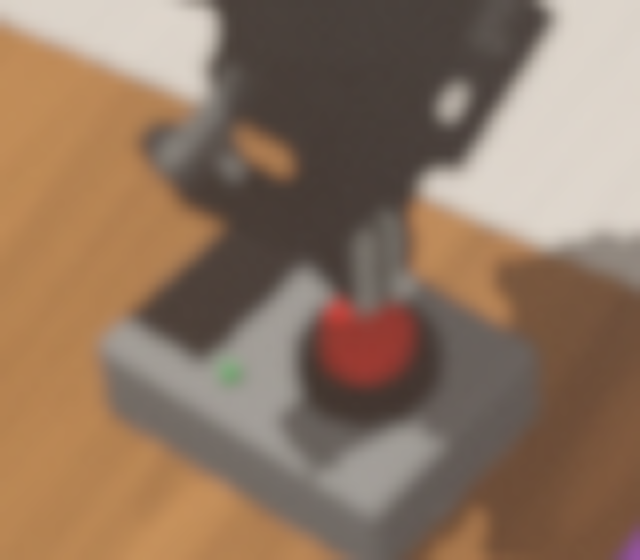

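```bash
python3 - <<'E'
from h import *
f=optics.grab_frame("side"); T=np.linalg.inv(np.array(f["T"]))
for z in (40,45,49.5,55): 
    P=np.array([[457.4,284,z]]); rv=cv2.Rodrigues(T[:3,:3])[0]
    uv=cv2.projectPoints(P,rv,T[:3,3],K(f),np.array(f["distortion"],float))[0].ravel(); print(z,uv,(uv-[205,255])*8)
np.set_printoptions(precision=1,suppress=True)
for y in range(286,306,2): print(y, world(f,[[250,y]])[0], f["pixels"][y,250])
E
```

```text
40 [250.04699562 300.62398366] [360.37596496 364.9918693 ]
45 [249.96210011 299.24882657] [359.69680091 353.99061257]
49.5 [249.88529128 298.00477863] [359.08233025 344.03822902]
55 [249.7908911  296.47596457] [358.32712883 331.80771654]
286 [450.5 290.6 102.1] [116 111 103]
288 [450.5 291.2  95.9] [116 110 103]
290 [451.2 290.6  88. ] [116 110 103]
292 [452.4 289.4  79.2] [121 108 101]
294 [452.8 289.3  71.9] [139  82  75]
296 [456.3 284.7  58. ] [148  58  50]
298 [453.1 289.9  58.1] [151  57  49]
300 [449.7 295.3  58.5] [155  58  49]
302 [450.8 294.2  49.5] [130  56  49]
304 [449.  297.4  46.7] [72 54 49]
```

The side depth shows the button still up at about 58. The visible tips are well above the reported TCP, so I'll keep descending in small steps on force.

Emit:
drive_tool:
  targets:
    - [[0,0,0.025,0,255],[0,0,0.04,0,255],[0,0,0.04,0,255]]

```text
time_s: 5.25
ee_pos: [457.3, 284.0, 46.0]
eef_rot: [[-0.894, 0.448, -0.0], [0.448, 0.894, -0.0], [0.0, -0.0, -1.0]]
wrist_force: [-0.1, 0.2, -0.8]
finger_gap: 0.0
grip_force: 0.0
```

Emit:
drive_tool:
  targets:
    - [[0,0,0.025,0,255],[0,0,0.04,0,255],[0,0,0.04,0,255]]

```text
time_s: 5.55
ee_pos: [457.3, 284.0, 42.8]
eef_rot: [[-0.894, 0.448, -0.0], [0.448, 0.894, -0.0], [0.0, -0.0, -1.0]]
wrist_force: [1.0, -0.4, -0.1]
finger_gap: -0.001
grip_force: 0.0
```

```bash
python3 - <<'E'
from h import *
f=optics.grab_frame("side"); g=optics.grab_frame("top")
a=cv2.resize(f["pixels"][255:325,205:285,::-1],None,fx=5,fy=5,interpolation=cv2.INTER_CUBIC)
b=cv2.resize(g["pixels"][205:275,135:215,::-1],None,fx=5,fy=5,interpolation=cv2.INTER_CUBIC)
cv2.imwrite("pics/s4.png",np.hstack([a,b]))
np.set_printoptions(precision=1,suppress=True)
for u in (247,250,253):
  for y in range(284,306,2): print(u,y, world(f,[[u,y]])[0], f["pixels"][y,u])
E
```

```text
247 284 [452.7 299.  115.9] [70 60 54]
247 286 [456.6 293.9 102. ] [71 60 55]
247 288 [454.7 297.1  99.4] [73 63 57]
247 290 [456.4 295.2  89.8] [72 62 56]
247 292 [455.2 297.5  85.7] [85 64 58]
247 294 [455.6 297.4  78.5] [130  63  55]
247 296 [462.9 287.4  57.2] [145  58  50]
247 298 [458.6 294.1  59.3] [149  57  49]
247 300 [457.4 296.5  55.3] [143  57  49]
247 302 [457.3 297.1  48.8] [102  54  47]
247 304 [454.5 301.8  48.2] [68 54 47]
250 284 [449.4 291.8 110.6] [77 68 63]
250 286 [448.3 293.9 106.5] [104  97  90]
250 288 [449.8 292.1  97.1] [115 110 102]
250 290 [449.4 293.2  91.6] [115 110 103]
250 292 [452.  289.9  79.9] [115 109 101]
250 294 [451.2 291.6  75. ] [120 106  99]
250 296 [451.4 291.8  68.1] [140  80  72]
250 298 [453.7 288.9  56.7] [151  58  50]
250 300 [451.3 293.   55.2] [155  57  50]
250 302 [450.5 294.7  50.2] [130  57  49]
250 304 [448.1 298.8  48.7] [71 54 48]
253 284 [447.3 282.7 102.8] [103  97  90]
253 286 [445.7 285.6  99.7] [106 100  93]
253 288 [445.4 286.4  93.9] [107 101  94]
253 290 [448.9 281.7  80.3] [108 101  94]
253 292 [446.2 286.1  79.3] [109 102  95]
253 294 [445.8 287.2  73.5] [123  93  85]
253 296 [449.8 281.6  58.5] [145  64  56]
253 298 [445.4 288.7  61.2] [151  57  49]
253 300 [444.8 290.2  56. ] [145  57  49]
253 302 [445.9 289.   46.8] [106  56  49]
253 304 [442.2 294.9  48. ] [68 53 47]
```

View pics/s4.png

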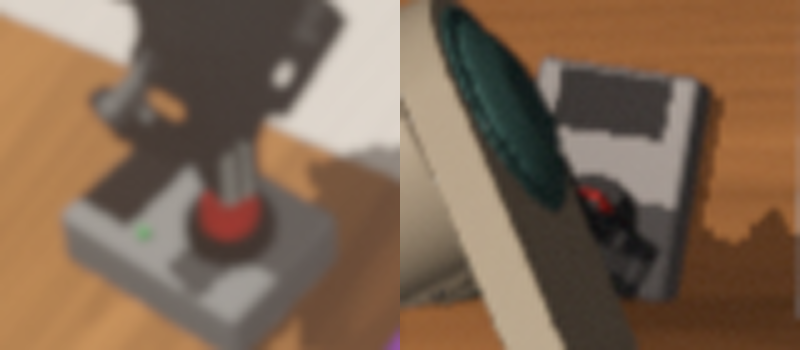

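Same geometry: the tip edge is at side pixel (250,296), about 10 mm above the button. I'll continue on force.

Emit:
drive_tool:
  targets:
    - [[0,0,0.025,0,255],[0,0,0.04,0,255],[0,0,0.04,0,255]]

```text
time_s: 5.95
ee_pos: [457.3, 284.0, 39.6]
eef_rot: [[-0.894, 0.448, -0.0], [0.448, 0.894, -0.0], [0.0, -0.0, -1.0]]
wrist_force: [0.3, 0.0, 0.3]
finger_gap: 0.002
grip_force: 0.0
```

Emit:
drive_tool:
  targets:
    - [[0,0,0.025,0,255],[0,0,0.025,0,255]]

```text
time_s: 6.15
ee_pos: [457.3, 283.9, 37.6]
eef_rot: [[-0.894, 0.448, -0.0], [0.448, 0.894, -0.0], [0.0, -0.0, -1.0]]
wrist_force: [-0.1, -0.7, 0.5]
finger_gap: 0.003
grip_force: 0.0
```

Emit:
drive_tool:
  targets:
    - [[0,0,0.025,0,255],[0,0,0.025,0,255]]

```text
time_s: 6.35
ee_pos: [457.5, 284.1, 35.9]
eef_rot: [[-0.894, 0.448, 0.0], [0.448, 0.894, 0.0], [-0.0, 0.0, -1.0]]
wrist_force: [-1.6, -0.1, 1.3]
finger_gap: 0.001
grip_force: 0.7
```

Emit:
drive_tool:
  targets:
    - [[0,0,0.025,0,255],[0,0,0.025,0,255],[0,0,0.025,0,255]]

```text
time_s: 6.65
ee_pos: [457.6, 284.1, 34.1]
eef_rot: [[-0.894, 0.448, 0.0], [0.448, 0.894, 0.0], [-0.0, 0.0, -1.0]]
wrist_force: [-0.1, 0.3, 3.1]
finger_gap: 0.001
grip_force: 1.2
```

Emit:
drive_tool:
  targets:
    - [[0,0,0.025,0,255],[0,0,0.025,0,255],[0,0,0.025,0,255]]

```text
time_s: 6.95
ee_pos: [457.6, 284.2, 32.1]
eef_rot: [[-0.894, 0.448, 0.0], [0.448, 0.894, 0.0], [-0.0, 0.001, -1.0]]
wrist_force: [0.1, -0.6, 3.2]
finger_gap: 0.001
grip_force: 1.8
```

Emit:
drive_tool:
  targets:
    - [[0,0,0.02,0,255],[0,0,0.02,0,255],[0,0,0.02,0,255]]

```text
time_s: 7.25
ee_pos: [457.6, 284.1, 30.5]
eef_rot: [[-0.894, 0.448, 0.001], [0.448, 0.894, 0.0], [-0.0, 0.001, -1.0]]
wrist_force: [0.4, 0.3, 4.8]
finger_gap: -0.002
grip_force: 2.2
```

Emit:
drive_tool:
  targets:
    - [[0,0,0.015,0,255],[0,0,0.015,0,255],[0,0,0.015,0,255]]

```text
time_s: 7.55
ee_pos: [457.7, 284.2, 29.9]
eef_rot: [[-0.894, 0.448, 0.001], [0.448, 0.894, 0.0], [-0.0, 0.001, -1.0]]
wrist_force: [-2.1, -1.2, 8.6]
finger_gap: 0.001
grip_force: 4.4
```

Force climbed to 8.6 N at the hard stop, so the button is fully down. Contact came at TCP reading ~36 against a button top at ~56, so the shut tips sit about 20 mm above the reported TCP. Next I'll lift and go over to green.

Emit:
drive_tool:
  targets:
    - [[0,0,-0.1,0,255],[0,0,-0.4,0,255],[0,0,-0.8,0,255],[0,0,-1,0,255],[0,0,-1,0,255]]

```text
time_s: 8.05
ee_pos: [458.3, 284.5, 111.4]
eef_rot: [[-0.894, 0.448, 0.003], [0.448, 0.894, 0.002], [-0.002, 0.003, -1.0]]
wrist_force: [0.1, -0.2, 0.2]
finger_gap: 0.002
grip_force: 0.0
```

Emit:
drive_tool:
  targets:
    - [[0,0,-0.4,0,255],[0,0,-0.8,0,255],[0,0,-1,0,255],[0,0,-1,0,255]]

```text
time_s: 8.45
ee_pos: [457.9, 284.3, 190.1]
eef_rot: [[-0.894, 0.448, 0.002], [0.448, 0.894, 0.001], [-0.001, 0.002, -1.0]]
wrist_force: [0.5, 0.8, -0.7]
finger_gap: -0.004
grip_force: 0.0
```

Emit:
drive_tool:
  targets:
    - [[-0.3,-0.1,0,0,255],[-0.6,-0.2,0,0,255],[-0.87,-0.31,0,0,255],[-0.87,-0.31,0,0,255]]

```text
time_s: 8.85
ee_pos: [508.8, 228.4, 185.7]
eef_rot: [[-0.893, 0.451, -0.004], [0.451, 0.893, -0.002], [0.003, -0.004, -1.0]]
wrist_force: [-0.9, 0.3, 0.2]
finger_gap: 0.003
grip_force: 0.0
```

Emit:
drive_tool:
  targets:
    - [[-0.3,-0.1,0,0,255],[-0.6,-0.2,0,0,255],[-0.87,-0.31,0,0,255],[-0.87,-0.31,0,0,255]]

```text
time_s: 9.25
ee_pos: [559.8, 175.7, 186.4]
eef_rot: [[-0.893, 0.45, -0.004], [0.45, 0.893, -0.001], [0.003, -0.003, -1.0]]
wrist_force: [-0.7, 0.2, 0.4]
finger_gap: -0.001
grip_force: 0.0
```

Emit:
drive_tool:
  targets:
    - [[-0.3,-0.1,0,0,255],[-0.6,-0.2,0,0,255],[-0.87,-0.31,0,0,255],[-0.87,-0.31,0,0,255],[-0.87,-0.31,0,0,255]]

```text
time_s: 9.75
ee_pos: [609.8, 124.8, 187.6]
eef_rot: [[-0.894, 0.448, -0.003], [0.448, 0.894, 0.0], [0.002, -0.001, -1.0]]
wrist_force: [-0.8, 0.1, -0.2]
finger_gap: -0.002
grip_force: 0.0
```

```bash
python3 plan.py 611.4,124,43 
python3 - <<'E'
from h import *
np.set_printoptions(precision=1,suppress=True)
f=optics.grab_frame("side"); P=world(f,[[250,297],[250,300],[250,302],[248,298]]); print(P)
E
```

```text
pos [609.783 124.812 187.602] F [-0.803  0.071 -0.155] t 9.75 gap -0.0016425146739378613
[[-0.894  0.448 -0.003]
 [ 0.448  0.894  0.   ]
 [ 0.002 -0.001 -1.   ]]
611.4,124,43 calls 2 each [-0.013  0.001  0.904]
[[454.1 288.2  59.3]
 [451.2 293.2  55.4]
 [451.  293.9  49.1]
 [456.8 292.7  58.9]]
```

Emit:
drive_tool:
  targets:
    - [[0,0,0.4,0,255],[-0.01,0,0.8,0,255],[-0.01,0,0.9,0,255],[-0.01,0,0.9,0,255]]

```text
time_s: 10.2
ee_pos: [610.1, 124.4, 115.8]
eef_rot: [[-0.894, 0.447, -0.003], [0.447, 0.894, -0.0], [0.003, -0.002, -1.0]]
wrist_force: [0.1, -0.2, 0.1]
finger_gap: -0.002
grip_force: 0.0
```

Emit:
drive_tool:
  targets:
    - [[0,0,0.4,0,255],[-0.01,0,0.8,0,255],[-0.01,0,0.9,0,255],[-0.01,0,0.9,0,255],[-0.01,0,0.9,0,255]]

```text
time_s: 10.7
ee_pos: [613.5, 123.6, 47.9]
eef_rot: [[-0.894, 0.448, 0.004], [0.448, 0.894, 0.001], [-0.003, 0.002, -1.0]]
wrist_force: [0.6, 0.2, 0.6]
finger_gap: 0.001
grip_force: 0.0
```

```bash
python3 plan.py; python3 - <<'E'
from h import *
f=optics.grab_frame("side"); 
cv2.imwrite("pics/s5.png",cv2.resize(f["pixels"][190:270,190:280,::-1],None,fx=7,fy=7,interpolation=cv2.INTER_CUBIC))
np.set_printoptions(precision=1,suppress=True)
T=np.linalg.inv(np.array(f["T"])); p=r.read_state()["ee_pos"]
for dz in (0,10,20):
    print(dz,cv2.projectPoints(np.array([[p[0],p[1],p[2]+dz]]),cv2.Rodrigues(T[:3,:3])[0],T[:3,3],K(f),np.array(f["distortion"],float))[0].ravel())
for y in range(222,252,2): print(y,*[world(f,[[u,y]])[0] for u in (231,234,237)])
E
```

```text
pos [613.472 123.631  47.888] F [0.639 0.174 0.6  ] t 10.7 gap 0.0014065924638141463
[[-0.894  0.448  0.004]
 [ 0.448  0.894  0.001]
 [-0.003  0.002 -1.   ]]
0 [231.7 236.5]
10 [231.4 233.8]
20 [231.2 231. ]
222 [604.  134.1 112.1] [601.6 124.1 105.5] [601.5 110.9  95.4]
224 [608.2 129.2  99.6] [599.2 128.2 102.6] [602.6 110.1  87.3]
226 [607.9 130.3  93.5] [600.8 126.8  93.9] [600.2 114.2  84.4]
228 [607.9 131.1  87.2] [600.8 127.4  87.3] [649.9  45.3   2. ]
230 [610.5 128.3  76.7] [601.9 126.7  79.2] [642.6  56.3   6.1]
232 [656.8  66.6   0.3] [647.8  64.5   2.5] [639.3  61.8   4.1]
234 [649.1  77.9   5. ] [644.5  69.8   0.5] [633.   71.2   6.7]
236 [647.   81.6   1.1] [638.3  79.2   3. ] [629.5  76.8   5. ]
238 [630.4 104.7  19.6] [626.9  95.6  13.8] [618.3  93.2  15.7]
240 [630.3 105.7  12.9] [624.2  99.9  10.9] [617.3  95.4  10.3]
242 [629.8 107.2   6.7] [616.1 111.8  16.7] [613.4 101.6   9.5]
244 [623.1 117.   10.3] [610.5 120.2  18.8] [607.8 110.   11.4]
246 [621.9 119.4   5.1] [609.3 122.6  13.7] [600.9 120.4  15.7]
248 [615.7 128.5   8. ] [605.7 128.3  12.6] [596.5 127.2  15.9]
250 [613.4 132.4   4.9] [602.4 133.6  11.1] [597.9 125.9   6.5]
```

View pics/s5.png

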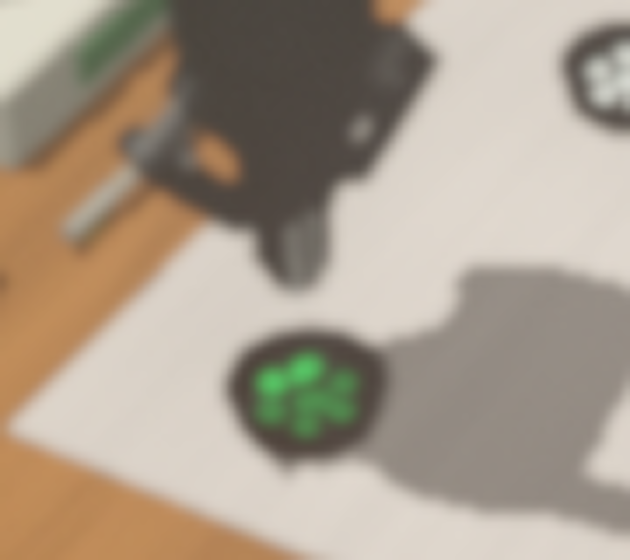

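The tips show at side pixel (232,231), about 68 mm high, which fits the 20 mm offset. I'll lower to reading ~23.5, which puts the tips about 25 mm above the rim.

Emit:
drive_tool:
  targets:
    - [[0,0,0.1,0,255],[0,0,0.2,0,255],[0,0,0.25,0,255],[0,0,0.25,0,255],[0,0,0.25,0,255]]

```text
time_s: 11.25
ee_pos: [612.1, 123.2, 25.0]
eef_rot: [[-0.894, 0.448, -0.0], [0.448, 0.894, 0.0], [0.0, -0.0, -1.0]]
wrist_force: [0.7, -0.2, 0.3]
finger_gap: -0.002
grip_force: 0.0
```

```bash
python3 plan.py 611.4,124,23.5; python3 - <<'E'
from h import *
f=optics.grab_frame("side"); 
np.set_printoptions(precision=1,suppress=True)
for y in range(226,244,2): print(y,*[world(f,[[u,y]])[0] for u in (231,234)],f["pixels"][y,231])
E
```

```text
pos [612.134 123.201  24.956] F [ 0.719 -0.201  0.346] t 11.25 gap -0.0019897482212602137
[[-0.894  0.448 -0.   ]
 [ 0.448  0.894  0.   ]
 [ 0.    -0.    -1.   ]]
611.4,124,23.5 calls 1 each [0.013 0.005 0.018]
226 [605.8 133.1  96.7] [605.1 120.8  87.4] [80 72 66]
228 [604.8 135.2  91.7] [604.  123.1  82.5] [89 81 75]
230 [610.6 128.2  76.6] [602.1 126.5  79. ] [100  94  87]
232 [607.7 132.9  74.5] [603.8 124.8  69.7] [98 92 84]
234 [609.9 130.7  64.5] [602.  128.1  65.9] [97 90 83]
236 [607.9 134.1  60.9] [601.8 129.1  59.6] [99 92 85]
238 [630.  105.3  20.3] [602.4 128.9  51.9] [90 82 75]
240 [632.2 103.2  10. ] [624.3  99.9  10.8] [81 82 66]
242 [627.4 110.4  10.5] [615.7 112.4  17.4] [ 84 145  82]
```

Emit:
drive_tool:
  targets:
    - [[0.01,0,0.04,0,255],[0.01,0,0.04,0,255],[0.01,0,0.04,0,255],[0.01,0,0.04,0,255],[0.01,0,0.04,0,255],[0.01,0,0.04,0,255],[0.01,0,0.04,0,255],[0.01,0,0.04,0,255]]

```text
time_s: 12.1
ee_pos: [611.5, 123.6, 21.9]
eef_rot: [[-0.894, 0.448, 0.0], [0.448, 0.894, 0.0], [-0.0, 0.0, -1.0]]
wrist_force: [0.0, -0.6, -0.5]
finger_gap: -0.002
grip_force: 0.0
```

```bash
python3 - <<'E'
from h import *
a=[]
for c,(x,y) in dict(side=(190,190),top=(200,145)).items():
    f=optics.grab_frame(c); a.append(cv2.resize(f["pixels"][y:y+80,x:x+80,::-1],None,fx=5,fy=5,interpolation=cv2.INTER_CUBIC))
cv2.imwrite("pics/s6.png",np.hstack(a))
E
```

```text
(no output)
```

View pics/s6.png

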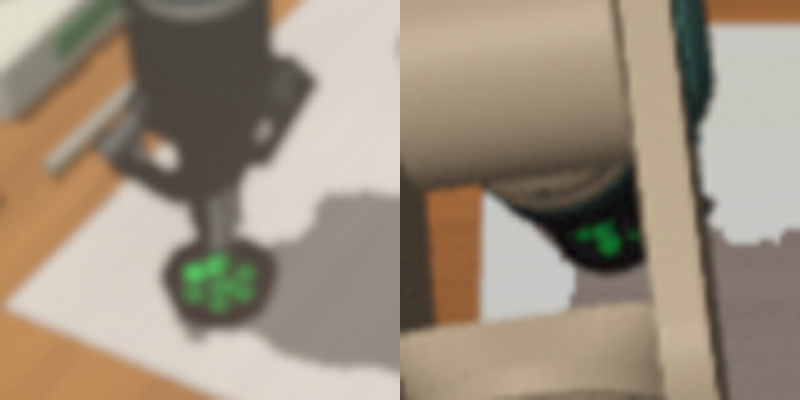

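Emit:
drive_tool:
  targets:
    - [[0,0,0,0,255],[0,0,0,0,255],[0,0,0,0,255],[0,0,0,0,255],[0,0,0,0,255],[0,0,0,0,255],[0,0,0,0,255],[0,0,0,0,255]]

```text
time_s: 13.0
ee_pos: [611.5, 123.6, 21.9]
eef_rot: [[-0.894, 0.448, 0.0], [0.448, 0.894, 0.0], [-0.0, 0.0, -1.0]]
wrist_force: [0.4, -0.4, -0.2]
finger_gap: 0.002
grip_force: 0.0
```

Emit:
drive_tool:
  targets:
    - [[0,0,0,0,255],[0,0,0,0,255],[0,0,0,0,255],[0,0,0,0,255],[0,0,0,0,255],[0,0,0,0,255],[0,0,0,0,255],[0,0,0,0,255]]

```text
time_s: 13.8
ee_pos: [611.4, 123.6, 21.9]
eef_rot: [[-0.894, 0.448, 0.0], [0.448, 0.894, 0.0], [0.0, 0.0, -1.0]]
wrist_force: [0.2, 0.3, -0.2]
finger_gap: 0.001
grip_force: 0.0
```

Emit:
drive_tool:
  targets:
    - [[0,0,0,0,255],[0,0,0,0,255],[0,0,0,0,255],[0,0,0,0,255],[0,0,0,0,255],[0,0,0,0,255],[0,0,0,0,255],[0,0,0,0,255]]

```text
time_s: 14.6
ee_pos: [611.4, 123.6, 21.9]
eef_rot: [[-0.894, 0.448, 0.0], [0.448, 0.894, 0.0], [0.0, 0.0, -1.0]]
wrist_force: [0.6, 0.2, -0.0]
finger_gap: -0.002
grip_force: 0.0
```

The tips hover over the green dish at side crop (220,248), with the dish upright and clear below. The hold was over 2 s. Next is clear.

Emit:
drive_tool:
  targets:
    - [[0,0,-0.4,0,255],[0,0,-0.8,0,255],[0,0,-1,0,255],[0,0,-1,0,255]]

```text
time_s: 15.0
ee_pos: [613.0, 123.8, 104.9]
eef_rot: [[-0.894, 0.448, 0.006], [0.448, 0.894, 0.001], [-0.005, 0.003, -1.0]]
wrist_force: [0.6, 0.0, 0.7]
finger_gap: -0.003
grip_force: 0.0
```

Emit:
drive_tool:
  targets:
    - [[0,0,-0.4,0,255],[0,0,-0.8,0,255],[0,0,-1,0,255],[0,0,-1,0,255]]

```text
time_s: 15.4
ee_pos: [612.2, 123.7, 183.0]
eef_rot: [[-0.894, 0.448, 0.003], [0.448, 0.894, 0.0], [-0.002, 0.002, -1.0]]
wrist_force: [1.1, 0.4, 0.6]
finger_gap: -0.001
grip_force: 0.0
```

Emit:
drive_tool:
  targets:
    - [[-0.13,-0.3,0,0,255],[-0.26,-0.6,0,0,255],[-0.38,-0.9,0,0,255],[-0.38,-0.9,0,0,255]]

```text
time_s: 15.8
ee_pos: [605.3, 42.8, 178.6]
eef_rot: [[-0.892, 0.451, -0.005], [0.451, 0.892, -0.001], [0.004, -0.003, -1.0]]
wrist_force: [0.3, 0.1, -0.4]
finger_gap: -0.002
grip_force: 0.0
```

Emit:
drive_tool:
  targets:
    - [[-0.13,-0.3,0,0,255],[-0.26,-0.6,0,0,255],[-0.38,-0.9,0,0,255],[-0.38,-0.9,0,0,255]]

```text
time_s: 16.2
ee_pos: [600.4, -34.5, 179.2]
eef_rot: [[-0.893, 0.451, -0.004], [0.451, 0.893, -0.0], [0.003, -0.002, -1.0]]
wrist_force: [0.2, 0.0, 0.2]
finger_gap: 0.001
grip_force: 0.0
```

Emit:
drive_tool:
  targets:
    - [[-0.13,-0.3,0,0,255],[-0.26,-0.6,0,0,255],[-0.38,-0.9,0,0,255],[-0.38,-0.9,0,0,255],[-0.38,-0.9,0,0,255],[-0.38,-0.9,0,0,255]]

```text
time_s: 16.8
ee_pos: [596.1, -108.9, 180.9]
eef_rot: [[-0.895, 0.447, -0.001], [0.447, 0.895, 0.001], [0.001, 0.0, -1.0]]
wrist_force: [0.4, -0.3, -0.2]
finger_gap: -0.002
grip_force: 0.0
```

```bash
python3 plan.py 595.5,-112.3,22
```

```text
pos [ 596.138 -108.94   180.918] F [ 0.36  -0.276 -0.219] t 16.8 gap -0.0021121463059265836
[[-0.895  0.447 -0.001]
 [ 0.447  0.895  0.001]
 [ 0.001  0.    -1.   ]]
595.5,-112.3,22 calls 3 each [-0.005 -0.014  0.662]
```

Emit:
drive_tool:
  targets:
    - [[0,-0.03,0.3,0,255],[-0.01,-0.04,0.6,0,255],[-0.01,-0.04,0.8,0,255],[-0.01,-0.04,0.8,0,255],[-0.01,-0.04,0.8,0,255],[-0.01,-0.04,0.8,0,255]]

```text
time_s: 17.4
ee_pos: [596.2, -113.2, 119.4]
eef_rot: [[-0.894, 0.448, 0.002], [0.448, 0.894, -0.0], [-0.002, 0.001, -1.0]]
wrist_force: [-0.5, 0.8, 1.5]
finger_gap: 0.005
grip_force: 0.0
```

Emit:
drive_tool:
  targets:
    - [[0,0,0.3,0,255],[0,0,0.6,0,255],[0,0,0.8,0,255],[0,0,0.8,0,255],[0,0,0.8,0,255],[0,0,0.8,0,255]]

```text
time_s: 18.0
ee_pos: [596.5, -113.8, 55.8]
eef_rot: [[-0.894, 0.448, 0.003], [0.448, 0.894, -0.001], [-0.003, 0.001, -1.0]]
wrist_force: [-0.1, -0.2, -0.0]
finger_gap: 0.0
grip_force: 0.0
```

```bash
python3 plan.py 595.5,-112.3,22
```

```text
pos [ 596.456 -113.813   55.751] F [-0.145 -0.212 -0.045] t 18.0 gap 0.0001378858487139212
[[-0.894  0.448  0.003]
 [ 0.448  0.894 -0.001]
 [-0.003  0.001 -1.   ]]
595.5,-112.3,22 calls 1 each [0.02  0.011 0.422]
```

Emit:
drive_tool:
  targets:
    - [[0.01,0.01,0.15,0,255],[0.01,0.01,0.3,0,255],[0.01,0.01,0.4,0,255],[0.01,0.01,0.41,0,255],[0.01,0.01,0.41,0,255],[0.01,0.01,0.41,0,255],[0.01,0.01,0.41,0,255],[0.01,0.01,0.41,0,255]]

```text
time_s: 18.8
ee_pos: [595.3, -112.6, 21.5]
eef_rot: [[-0.894, 0.448, 0.001], [0.448, 0.894, -0.0], [-0.001, 0.0, -1.0]]
wrist_force: [-0.5, -1.1, -1.0]
finger_gap: 0.001
grip_force: 0.0
```

```bash
python3 plan.py 595.5,-112.3,22; python3 - <<'E'
from h import *
a=[]
for c,(x,y) in dict(side=(230,140),top=(297,150)).items():
    f=optics.grab_frame(c); a.append(cv2.resize(f["pixels"][y:y+80,x:x+80,::-1],None,fx=5,fy=5,interpolation=cv2.INTER_CUBIC))
    T=np.linalg.inv(np.array(f["T"])); 
    for P in ([595.5,-112.3,43],[595.5,-112.3,18]): print(c,cv2.projectPoints(np.array([P]),cv2.Rodrigues(T[:3,:3])[0],T[:3,3],K(f),np.array(f["distortion"],float))[0].ravel())
cv2.imwrite("pics/s7.png",np.hstack(a))
E
```

```text
pos [ 595.341 -112.599   21.536] F [-0.452 -1.062 -1.013] t 18.8 gap 0.001059754356914036
[[-0.894  0.448  0.001]
 [ 0.448  0.894 -0.   ]
 [-0.001  0.    -1.   ]]
595.5,-112.3,22 calls 1 each [-0.     0.004 -0.006]
side [279.72676925 193.12653922]
side [279.74250028 199.61722518]
top [337.93509371 191.62768435]
top [336.77378957 193.2746504 ]
```

View pics/s7.png

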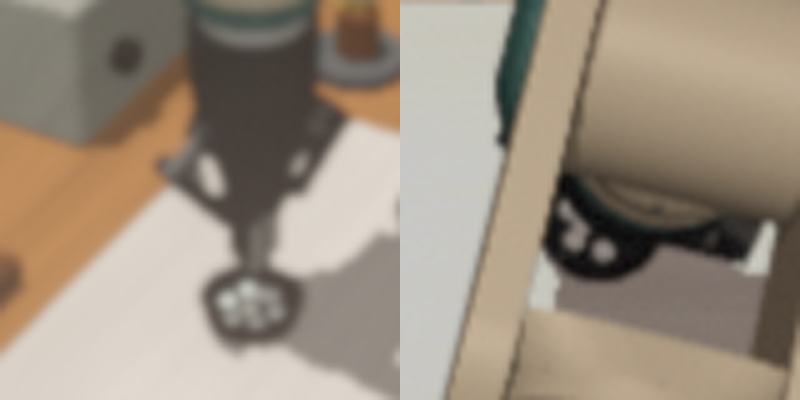

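The tips point at the clear dish: side crop (257,266), dish at (252,303). That matches the projected position. I'll hold, then hand in.

Emit:
drive_tool:
  targets:
    - [[0,0,0,0,255],[0,0,0,0,255],[0,0,0,0,255],[0,0,0,0,255],[0,0,0,0,255],[0,0,0,0,255],[0,0,0,0,255],[0,0,0,0,255]]

```text
time_s: 19.7
ee_pos: [595.1, -112.5, 21.1]
eef_rot: [[-0.894, 0.448, 0.0], [0.448, 0.894, 0.0], [-0.0, 0.0, -1.0]]
wrist_force: [0.6, 0.3, 0.0]
finger_gap: 0.002
grip_force: 0.0
```

Emit:
drive_tool:
  targets:
    - [[0,0,0,0,255],[0,0,0,0,255],[0,0,0,0,255],[0,0,0,0,255],[0,0,0,0,255],[0,0,0,0,255],[0,0,0,0,255],[0,0,0,0,255]]

```text
time_s: 20.5
ee_pos: [595.1, -112.5, 21.1]
eef_rot: [[-0.894, 0.448, 0.0], [0.448, 0.894, 0.0], [-0.0, 0.0, -1.0]]
wrist_force: [0.1, 0.4, -0.0]
finger_gap: -0.004
grip_force: 0.0
```

Emit:
drive_tool:
  targets:
    - [[0,0,0,0,255],[0,0,0,0,255],[0,0,0,0,255],[0,0,0,0,255],[0,0,0,0,255],[0,0,0,0,255],[0,0,0,0,255],[0,0,0,0,255]]

```text
time_s: 21.3
ee_pos: [595.1, -112.5, 21.1]
eef_rot: [[-0.894, 0.448, 0.0], [0.448, 0.894, 0.0], [0.0, 0.0, -1.0]]
wrist_force: [-0.0, -0.4, -0.3]
finger_gap: 0.003
grip_force: 0.0
```

```bash
python3 -c "
from rig import r
print(r.read_state()['ee_pos']); print(r.hand_in())"
```

```text
[ 595.0893023  -112.4976511    21.06434764]
the job is handed in; nothing more can be done
None
```

I pressed the recorder's red button to its stop and released it, held over the green dish and then the clear dish for over 2 s each with the tips an estimated 2.5 cm above the rims, and handed the job in at 21.3 s still pointing at clear; no verdict came back.

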